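# Change the hall intercom's battery stick

### The job

Change the battery of the hall intercom: take the aluminium pen, hold the recessed red release button down with its tip and push the freed blue cover all the way back with it, draw the orange contact back and clear out the flat red battery stick if there is one in the bay, lay the green stick on the two rests and slide the contact up until the stick is held tight between both brass pins, then push the cover fully shut so that the button clicks up again. Every red stick, in the bay or on the console, ends lying in the yellow bin; stand the pen back in its marble stand and leave the comb, mint tin, bottle and glasses case where they are.

Things in the scene. Friction and masses are not known exactly. Their poses are not given: they have to be found in the camera images.
- unit: White intercom base, fixed, 60 mm high. Origin on the table under the middle of its battery bay; x to the rear (the way the cover opens), z up. Outside x -58..160, y -96..138 mm. Bay inside x -50..50, y -88..130, floor z 6; front and end walls to z 60, rear wall and the deck behind it to z 52.
- bay_rest (a point): Where the middle of a stick's underside goes when laid in: unit x 0, y 2, z 22 mm (free range y -5..9), stick along unit y. It lies on two grey rests (y -34 and 34, each 12 mm wide) between guides 30 mm apart, tops z 36. Between the rests, y -28..28, is room for fingers. The contact, slid up, pushes it along the rests to the fixed pin: its middle is then at y -13.
- head_face (a point): Root of the fixed brass pin (10 mm thick, 8 mm long, pointing to unit +y) on its grey block: unit x 0, y -68, z 35 mm. It enters the socket in the stick's end. A like pin on the orange contact points to -y.
- tail (a joint): Orange sliding contact (tailstock): 0 = drawn back (needed to lift a stick in or out), grows in m as it slides to the unit's -y towards the stick; the stick is clamped at about 0.031, stop at 0.035. Starts slid up, 0.020 to 0.030. Held by 2.5 N of friction where it is left.
- tail_top (a point): Middle of the top edge of the orange contact, a plate 32 mm (x) by 12 mm (y), top at unit z 57, lower end at z 16; can be pushed on its outer (+y) face or pinched from above across its 32 mm. With it drawn back this point is at unit y 79, and 45 mm of free bay lie behind it.
- door (a joint): Blue cover: 0 = shut, grows in m as it slides to unit +x, 0.110 = fully open (bay all clear). Friction 1.5 N plus about 1 N of latch. Locked at 0 unless the release is pressed 4 mm or more; while off shut the latch stays down by itself under a rail, and springs up when the cover is pushed fully shut. Panel when shut: unit x -57..53, y -95..137, z 61..66.
- boss_top (a point): Centre of the top of the black square collar on the cover, 30 x 30 mm, z 66 to 87 in the unit's frame, with an 18 x 18 mm opening down to the red button; moves with the cover. When shut it is at unit x -25, y -78. The cover may be pushed shut by the collar's rear (+x) face.
- release (a joint): Red release button at the bottom of the collar's opening: 0 = up, grows in m as it is pressed, 0.007 = fully down. Spring 1.8 N at first to 6 N fully down. Reads about 0.004 while the cover stands open.
- release_top (a point): Centre of the red button's top face (15 mm across), 12 mm below the collar's top when up (19 mm when down).
- pen: Silver aluminium pen, standing tip down. Origin at the end of its tip, z along it to its top at 117 mm. Tip: round, 8 mm thick, z 0..19; barrel: square 14 x 14 mm, z 18..116, its sides along x and y. About 40 g.
- pen_tip (a point): End of the pen's tip (same point as the pen's origin).
- stand: Marble pen stand, fixed, 62 x 62 x 48 mm high, origin under its centre; in the top an 18 mm square upright socket with chamfered mouth, 42 mm deep (floor at z 6), sides along x and y. The pen starts in it with its sides along the stand's.
- fresh: Fresh battery stick, green with steel ends: square bar 110 x 26 x 26 mm along its x; origin under its middle (underside). A 16 mm square socket 10 mm deep in each end; both ends are alike. About 120 g.
- spent1: Flat battery stick, red, otherwise as the green one. If present it starts in the bay, on the rests under the cover, between the pins with a little play. May be absent.
- spent2: Flat battery stick, red, as spent1, lying on the console at the left. May be absent.
- spent3: Flat battery stick, red, as spent1, lying on the console at the left. May be absent.
- bin: Yellow open bin, fixed, outside 210 (x) x 150 (y) x 30 mm high, walls and floor 4 to 5 mm; origin under its centre. Three sticks fit side by side along its y.
- comb: Wooden comb, 150 mm, 8 mm high, lying flat; leave alone.
- tin: Blue mint tin, 90 x 60 x 22 mm, in front of the intercom; leave alone.
- sanitiser: Clear bottle, 52 mm across, 130 high, standing beyond the bin; leave alone.
- case: Grey glasses case, 160 x 60 x 40 mm; leave alone.
There are look-alikes about, which are no part of the job. Several things look just like the fresh: the one meant starts farthest from the robot's base. There is more than one size of the stand; the one meant has the size given above.

How it is judged (in metres and radians):
On the way, in this order (a step that is already met when the one before it is completed fails the run):
1. with the pen's tip holding the release button down, the cover is pushed back 30 mm or more (value of joint door above 0.03 m and value of joint release above 0.0047 m and distance between pen_tip and release_top below 0.01 m), for 0.05 s.
2. the green stick is held between the two brass pins, contact slid up to it (x of fresh in the frame of unit between -0.005 and 0.005 m and y of fresh in the frame of unit between -0.019 and -0.007 m and z of fresh in the frame of unit between 0.017 and 0.027 m and angle between the x axis of fresh and the y axis of unit, either way round below 0.08 rad and value of joint tail above 0.027 m), for 0.2 s.
3. the cover is shut and the button has come up, green stick still held (all of step 2 and value of joint door below 0.003 m and value of joint release below 0.0015 m), for 0.2 s.
At the end, for the whole second after the job is handed in: Green stick held between the pins (within 5 mm sideways, 6 mm lengthwise; contact slid up 27 mm or more); cover within 3 mm of shut, button up; every red stick with its centre in the yellow bin, underside below 45 mm; pen upright in its stand, tip below 12 mm (all of step 3 and x of spent1 in the frame of bin between -0.1 and 0.1 m and y of spent1 in the frame of bin between -0.07 and 0.07 m and height (world z) of each of spent1, spent2, spent3 below 0.045 m and x of spent2 in the frame of bin between -0.1 and 0.1 m and y of spent2 in the frame of bin between -0.07 and 0.07 m and x of spent3 in the frame of bin between -0.1 and 0.1 m and y of spent3 in the frame of bin between -0.07 and 0.07 m and horizontal distance between pen and stand below 0.01 m and height (world z) of pen below 0.012 m and angle between pen's own z axis and vertical below 0.2 rad); the robot touches nothing.
It fails at once if one of the other things (comb, tin, bottle, case) is pushed more than 40 mm from its place (distance of any of comb, tin, sanitiser, case from where it was at the start of the episode above 0.04 m).
It fails at once if the bottle is knocked over (angle between sanitiser's own z axis and vertical above 0.6 rad).
Of spent1, spent2, spent3 only 2 to 3 are there at a start; the rules pass over those that are not, and their reading is None.
At some moment in a run one of spent2, spent3 may be knocked a few centimetres aside while the robot is not near it.
It also fails if it takes over 192 s, if anything falls off the work surface, if the arm or the gripper's body presses on something with over 40 N, if the wrist force passes 120 N, or if a joint passes its speed limit or range.

### The arm

A 6-joint arm with a two-finger parallel gripper is mounted at the origin on the work surface. World frame = base frame: x ahead of the robot, y to its left, z up, the work surface at z = 0. Lengths are in mm, angles in rad, forces in N, time in s.
With the tool pointing down it reaches from about 375 to 925 mm from the base axis. Payload 5.7 kg.
Tool frame: the origin (TCP) lies at the very end of the fingers, on their centre line; the grasp point (between the pads) lies 19 mm behind it (grip_depth is the z of the grasp point in the tool frame, in mm); z points along the fingers, y is the line along which they close (so a half turn about z gives the same grasp; the last joint's range is limited). The gripper opens to 88 mm and grips with 3 to 60 N. Pads are 20 mm wide; open, the fingers measure 115 mm over their backs; the gripper's body (75 mm by 178 mm) begins 61 mm behind the grasp point.
Start: joints at [-1.326, 0.359, 1.51, -0, 1.272, -0.115], TCP at [211.235, -561.553, 222.623] pointing down, gripper open.
Joint ranges: [-2.97, 2.97], [-1.01, 2.36], [0.21, 2.38], [-0.96, 4.11], [0.2, 2.71], [-2.98, 2.98]. Speed limits (rad/s): [2.39, 2.39, 3.14, 3.14, 3.14, 3.14].

### API

Orientations are given as a rotation vector (axis times angle).
In Python, from cell import * gives the robot as it stands. The module is installed in compiled form; this text tells all that it offers.
- The arm moves only by the tool move_arm, never from a script. Its argument "rows" is one flat list of numbers, 5 for each row, row after row: the shift along the world's x, y, z each as a share of 0.6 m, from -1 to 1, then the turn about the world's z as a share of pi/2 rad, from -1 to 1, then the opening, from -1 (shut) to 1 (fully open). In form: [tx, ty, tz, yaw, hand, tx, ty, tz, yaw, hand, ...]. A call has 1 to 20 rows; each row is the pose to reach, as a shift and turn from the pose commanded when the call began; what a row does not reach only later rows make up. A row lasts 1/8 s, in which the tool goes at most 62.5 mm and 10.7 degrees, less where a joint would pass 70% of its speed; a pose out of reach is approached as far as the arm can. A call with a number of a shift or a turn outside -1 to 1 is refused whole. A call with a gripper value outside its range is refused whole. The fingers move at their own pace and stop on an object; "grip_force" is the grip in N (left out, the last holds). Time passes only in rows, so rows that repeat a pose let the fingers close. It gives the time, the measured TCP pose, the force, the opening and the grip force at its end, in the units of the state.
- sense(): the state, without advancing time (a new reading comes with each control period).
- snapshot(name): name is "scene" or "top"; returns the picture (400x640x3 uint8, red, green, blue); there is no depth.
- camera_params(name): a dict with "intrinsics" (3x3 intrinsics, pixels), "R" (3x3) and "t" (3): a world point X has camera coordinates R X + t. Camera axes: x right, y down, z forward; pixel columns grow to the right and rows downward; lengths in mm; the calibration is good to about 2 mm. A picture is of the moment at which its call begins. camera_params takes no time and is no camera call.
- finish_job(): hands the job in; it is judged then, once.
The state is a dict: "t": time; "q": joint angles; "qvel": joint speeds; "effort": joint torques, N m; "tool_pos": TCP position; "orientation": TCP orientation; "wrist_force": force on the tool from outside, world axes, zero at the start; "moment": the same for the moment, N m; "grip_width": opening from 0.0 (shut) to 1.0 (fully open); "grip_force": force on a finger pad.
Only numpy, scipy, OpenCV 4.12 (cv2) and the standard library are available. Lean on these libraries where they do the work, as an engineer would, in place of code of your own. Each camera call takes 0.05 s, during which the arm holds its last target. There are 200 camera calls.

## Working session

There is one attempt and no reset: what is moved stays moved. The work goes in short steps, Python scripts to look and compute and a tool call to move; the robot and the scene stay as the last step left them, time stands still between calls to the robot, and variables do not carry over. Pictures are saved under pics/ and viewed, at most 14 in all, crops included, and the job is handed in when it is done.

Besides the shell and the picture viewer there is one more tool, called after "Emit:" by a JSON object that holds its "op" and its "data". move_arm: Moves the arm, as the interface text tells. Its arguments: {"type":"object","properties":{"rows":{"type":"array"},"grip_force":{"type":"number"}},"required":["rows"]}

```bash
mkdir -p pics; python3 - <<'E'
from cell import *
import cv2,json
for n in ("scene","top"):
    im=snapshot(n); cv2.imwrite(f"pics/{n}0.png",cv2.resize(im[:,:,::-1],(800,500),interpolation=cv2.INTER_CUBIC)); cv2.imwrite(f"pics/{n}0raw.png",im[:,:,::-1])
    p=camera_params(n); print(n,p)
print(sense())
E
```

```text
scene {'intrinsics': array([[432.10275179,   0.        , 327.96751644],
       [  0.        , 432.10275179, 199.05675391],
       [  0.        ,   0.        ,   1.        ]]), 'R': array([[ 0.78731444,  0.61621371, -0.02041153],
       [ 0.33275541, -0.45255424, -0.82732611],
       [-0.51904702,  0.64457375, -0.56135093]]), 't': array([-391.58866906, -103.940243  , 1589.61480813])}
top {'intrinsics': array([[494.6416869 ,   0.        , 321.90831177],
       [  0.        , 494.6416869 , 192.83189887],
       [  0.        ,   0.        ,   1.        ]]), 'R': array([[-0.02971794, -0.99941361, -0.01700811],
       [-0.99129771,  0.03165114, -0.12777738],
       [ 0.12824078,  0.01306282, -0.99165703]]), 't': array([  19.98249916,  510.30002932, 1750.37431281])}
{'t': 0.1, 'q': array([-1.32610322e+00,  3.59452196e-01,  1.51131523e+00, -1.96302272e-05,
        1.27248222e+00, -1.15078979e-01]), 'qvel': array([-0.00054182, -0.0011721 , -0.00357732, -0.0002713 , -0.00052449,
       -0.00105661]), 'effort': array([ 1.66784070e-03, -5.16355741e+01, -2.71407688e+01,  6.77981554e-02,
        2.76389538e-02, -3.32559273e-05]), 'tool_pos': array([ 211.08453168, -560.98669328,  221.88561445]), 'orientation': array([-3.08927293e+00, -5.61799074e-01,  1.97860667e-04]), 'wrist_force': array([-0.02867273,  0.18118397,  0.04403539]), 'moment': array([0.00373023, 0.04752475, 0.04768236]), 'grip_force': 0.0, 'grip_width': 1.0008999519527901}
```

View pics/scene0.png

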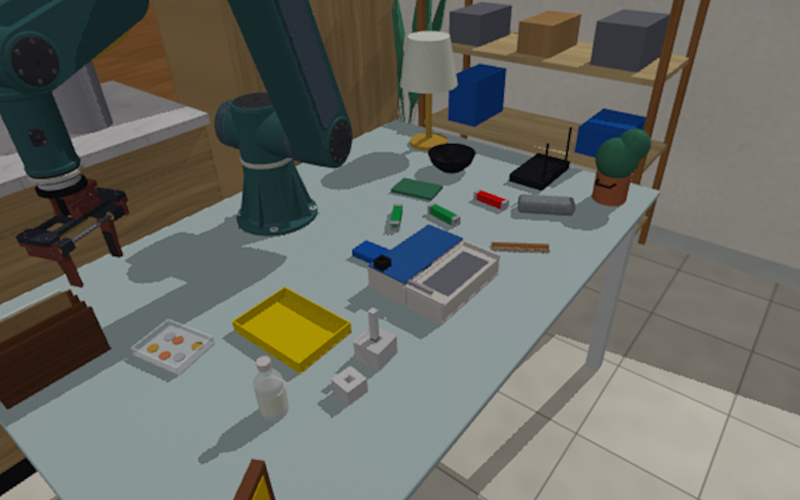

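View pics/top0.png

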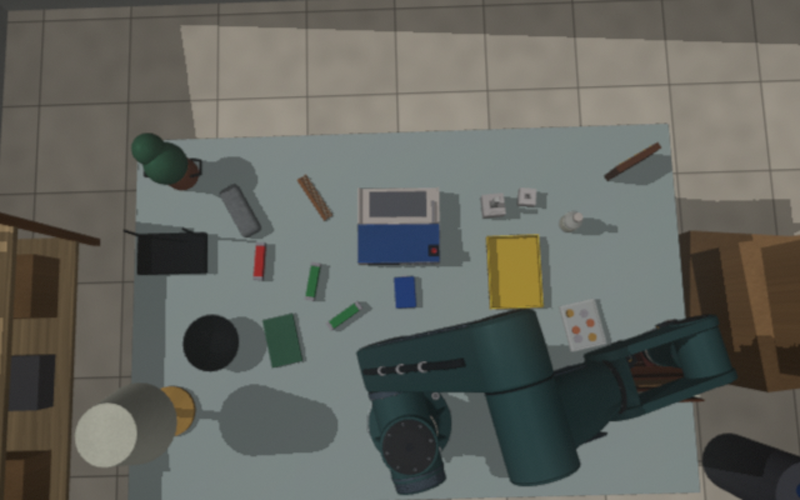

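```bash
cat > h.py <<'E'
import numpy as np, cv2
from cell import *
S=4
P={n:camera_params(n) for n in ("scene","top")}
def up(im): return cv2.resize(im,None,fx=S,fy=S,interpolation=cv2.INTER_CUBIC)
def ray(n,uv,z):
    """pixels (N,2) raw -> world points on plane z"""
    p=P[n]; uv=np.atleast_2d(uv).astype(float)
    d=np.c_[uv,np.ones(len(uv))]@np.linalg.inv(p["intrinsics"]).T@p["R"]
    c=-p["R"].T@p["t"]
    return c+d*((z-c[2])/d[:,2])[:,None]
def proj(n,X):
    p=P[n]; c=np.atleast_2d(X)@p["R"].T+p["t"]; q=c@p["intrinsics"].T
    return q[:,:2]/q[:,2:]
def blobs(im,lo,hi,amin=15,roi=None):
    """contours (raw px) in HSV range; im RGB"""
    m=cv2.inRange(cv2.cvtColor(up(im),cv2.COLOR_RGB2HSV),np.array(lo),np.array(hi))
    if roi:
        k=np.zeros_like(m); x0,x1,y0,y1=[S*v for v in roi]; k[y0:y1,x0:x1]=1; m*=k
    cs=cv2.findContours(m,cv2.RETR_EXTERNAL,cv2.CHAIN_APPROX_NONE)[0]
    return [ (c[:,0,:]+.5)/S-.5 for c in sorted(cs,key=cv2.contourArea,reverse=True) if cv2.contourArea(c)>amin*S*S]
def rect(n,c,z):
    w=ray(n,c,z)[:,:2]; (cx,cy),(a,b),th=cv2.minAreaRect(w.astype(np.float32))
    if a<b: a,b,th=b,a,th+90
    return [round(float(v),1) for v in (cx,cy,a,b,(th+90)%180-90)]  # th: angle of long side
def yaw():
    s=sense(); R=cv2.Rodrigues(np.array(s["orientation"]))[0]; return np.degrees(np.arctan2(R[1,1],R[0,1])),s
E
python3 - <<'E'
from h import *
H={"blue":((100,120,40),(125,255,255)),"green":((50,130,40),(75,255,255)),"yellow":((20,150,60),(35,255,255)),"red":((0,180,100),(6,255,255))}
Z={"blue":66,"green":26,"yellow":30,"red":26}
for n in ("top","scene"):
    im=cv2.imread(f"pics/{n}0raw.png")[:,:,::-1].copy()
    for k,(lo,hi) in H.items():
        for c in blobs(im,lo,hi,12)[:7]: print(n,k,c.mean(0).round(0),rect(n,c,Z[k]))
    print(n,"cam",-P[n]["R"].T@P[n]["t"])
im=cv2.imread("pics/top0raw.png"); sc=cv2.imread("pics/scene0raw.png")
a=cv2.resize(im[140:270,190:440],(800,416),interpolation=cv2.INTER_CUBIC)
cv2.imwrite("pics/c1.png",a)
b=cv2.resize(sc[140:330,260:420],None,fx=3.1,fy=3.1,interpolation=cv2.INTER_CUBIC)
cv2.imwrite("pics/c2.png",b)
E
```

```text
top blue [320. 195.] [501.1, 15.9, 226.3, 106.6, 89.0]
top blue [324. 233.] [362.9, 1.8, 84.2, 54.7, 2.1]
top blue [639. 392.] [-195.4, -1028.5, 30.5, 8.2, -6.3]
top green [275. 252.] [302.4, 179.0, 81.2, 19.4, -56.2]
top green [250. 225.] [403.7, 267.1, 81.1, 19.8, -10.9]
top yellow [411. 217.] [412.7, -312.5, 205.5, 147.4, 0.5]
top red [207. 208.] [467.0, 421.5, 79.2, 18.2, -4.4]
top cam [ 281.98371977  -19.04562484 1801.31565837]
scene blue [324. 201.] [472.7, 13.8, 231.8, 189.2, 88.3]
scene blue [381.  75.] [-20.1, 1118.1, 805.6, 227.3, -61.5]
scene blue [486. 104.] [590.1, 988.8, 441.8, 190.4, 89.9]
scene green [354. 171.] [418.8, 249.1, 107.5, 49.6, -10.1]
scene green [504. 114.] [671.9, 1041.5, 250.4, 104.8, 89.1]
scene green [485. 125.] [639.8, 906.5, 228.7, 69.8, -74.5]
scene green [329. 153.] [269.4, 309.1, 133.6, 54.8, 11.1]
scene green [317. 170.] [310.4, 177.3, 81.7, 27.4, -56.0]
scene green [326. 146.] [225.9, 340.4, 62.8, 47.4, 17.3]
scene green [498. 130.] [705.1, 866.3, 104.4, 34.5, -76.7]
scene yellow [233. 262.] [432.4, -323.4, 231.0, 164.3, 0.4]
scene yellow [342. 101.] [-42.4, 817.1, 598.7, 130.1, -55.1]
scene yellow [209. 392.] [679.3, -598.2, 40.1, 29.2, -52.7]
scene yellow [91. 35.] [-2392.2, 780.1, 715.9, 45.2, -42.8]
scene yellow [ 58. 183.] [-350.6, -418.2, 103.3, 13.6, -66.4]
scene yellow [122. 278.] [256.1, -537.5, 20.2, 18.6, 36.8]
scene yellow [157. 276.] [320.0, -480.0, 20.1, 12.7, -81.0]
scene red [392. 159.] [481.5, 401.1, 102.4, 55.8, -4.6]
scene cam [1167.97492184 -830.36026834  798.34635641]
```

View pics/c1.png

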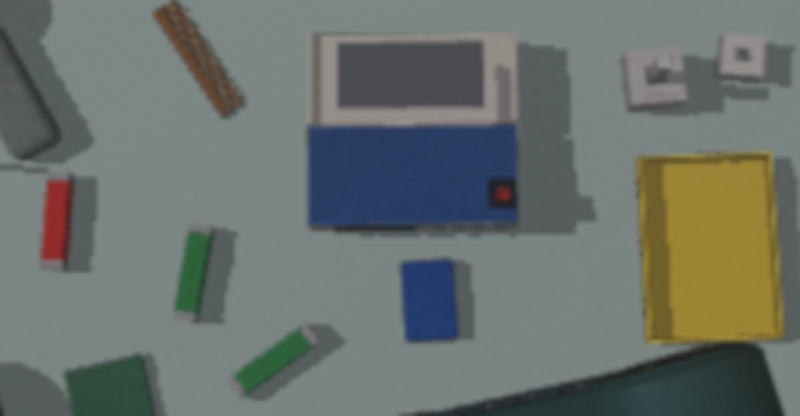

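View pics/c2.png

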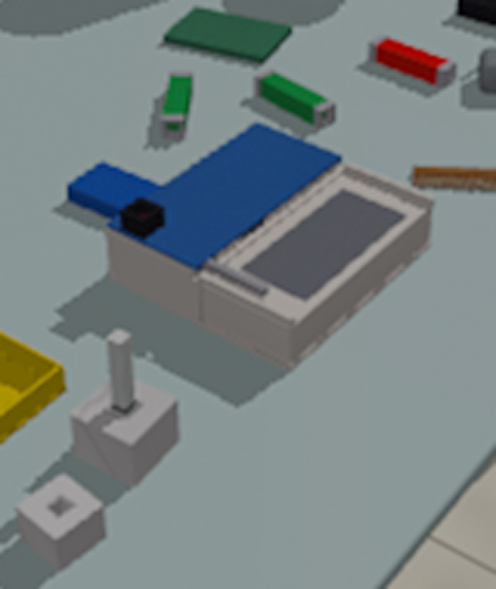

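```bash
python3 - <<'E'
from h import *
I={n:cv2.imread(f"pics/{n}0raw.png")[:,:,::-1].copy() for n in P}
# sample hsv
for n,l in (("top",((393,164),(395,170),(347,200),(380,170),(320,150))),("scene",((300,270),(300,250),(306,208)))):
    h=cv2.cvtColor(I[n],cv2.COLOR_RGB2HSV)
    for u,v in l: print(n,(u,v),h[v,u])
for c in blobs(I["top"],(0,0,0),(180,255,60),8,(335,358,190,210)): print("collar top",c.mean(0),rect("top",c,87))
for c in blobs(I["top"],(0,150,90),(10,255,255),.5,(335,358,190,210)): print("button",c.mean(0),ray("top",c,75).mean(0))
for c in blobs(I["top"],(0,0,125),(40,45,255),20,(380,445,145,180)): print("stand",c.mean(0),rect("top",c,48))
for c in blobs(I["top"],(0,0,125),(40,45,255),20,(280,360,140,225)): print("deck",c.mean(0),rect("top",c,52))
for c in blobs(I["scene"],(0,0,0),(180,255,50),8,(295,318,200,218)): print("collar sc",c.mean(0),rect("scene",c,80))
def ext(n,roi,lo,hi):
    return blobs(I[n],lo,hi,20,roi)
h=up(I["top"])[4*155:4*178,4*382:4*408]; s=up(I["scene"])[4*243:4*300,4*280:4*325]
h=cv2.resize(h,(416,368)); s=cv2.resize(s,(360,456))
o=np.zeros((456,800,3),np.uint8); o[:368,:416]=h; o[:,430:790]=s
cv2.imwrite("pics/c3.png",o[:,:,::-1])
E
```

```text
top (393, 164) [30  6 82]
top (395, 170) [ 12  10 133]
top (347, 200) [  0 172 117]
top (380, 170) [ 84  19 132]
top (320, 150) [ 45   8 134]
scene (300, 270) [ 60   2 110]
scene (300, 250) [ 30   2 112]
scene (306, 208) [177 191  28]
collar top [346.70901639 199.95491803] [476.2, -81.9, 29.8, 29.6, -1.8]
button [346.5        200.33035714] [475.95439059 -81.79114276  75.        ]
stand [394.375      163.03259312] [608.5, -259.4, 61.1, 59.1, -86.7]
stand [421.59854497 156.62632275] [628.9, -358.4, 46.8, 45.1, 83.4]
deck [324.18987148 164.3496022 ] [612.8, 6.2, 219.9, 102.8, 88.8]
deck [286.37611111 163.93722222] [617.0, 128.7, 101.4, 3.6, -1.2]
collar sc [305.43792517 209.94302721] [485.4, -87.2, 47.4, 45.9, 88.3]
```

View pics/c3.png

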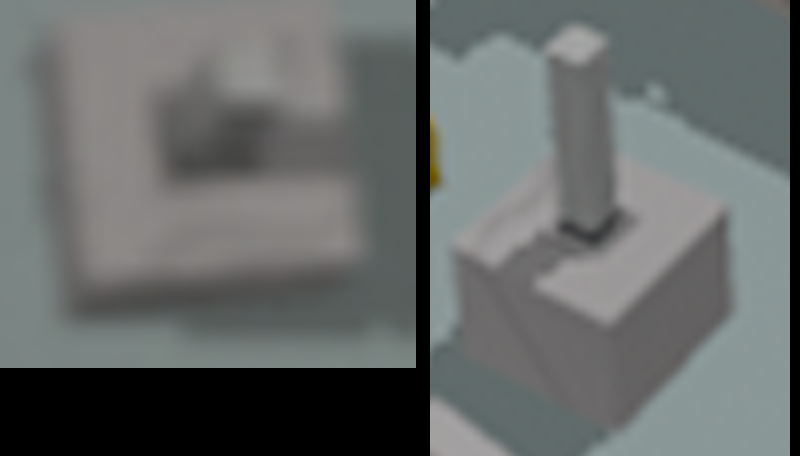

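```bash
python3 - <<'E'
from h import *
print(ray("top",(397.2,158.9),122),ray("scene",(298.06,247.8),122))
print(proj("top",[608.5,-259.4,122]),proj("scene",[608.5,-259.4,122]),proj("scene",[608.5,-259.4,48]))
y,s=yaw(); print(y,s["tool_pos"],s["t"])
E
```

```text
[[ 608.68438999 -259.71609996  122.        ]] [[ 613.03251613 -260.02329216  122.        ]]
[[397.11075049 158.95557379]] [[296.81383609 246.92546266]] [[298.61704502 269.58678707]]
-69.38623845415137 [ 211.08453168 -560.98669328  221.88561445] 0.1
```

Emit:
{"op": "move_arm", "data": {"rows": [0.663,0.503,-0.038,0.808,1,0.663,0.503,-0.038,0.808,1,0.663,0.503,-0.038,0.808,1,0.663,0.503,-0.038,0.808,1,0.663,0.503,-0.038,0.808,1,0.663,0.503,-0.038,0.808,1,0.663,0.503,-0.038,0.808,1,0.663,0.503,-0.038,0.808,1,0.663,0.503,-0.038,0.808,1,0.663,0.503,-0.038,0.808,1,0.663,0.503,-0.15,0.808,0.2,0.663,0.503,-0.251,0.808,0,0.663,0.503,-0.251,0.808,0,0.663,0.503,-0.251,0.808,-0.3], "grip_force": 30}}

```text
t: 1.85
tool_pos: [609.2, -261.2, 73.6]
orientation: [2.157, 2.283, 0.0]
wrist_force: [-0.4, 0.1, 0.4]
grip_width: 0.585
grip_force: 0.0
```

Emit:
{"op": "move_arm", "data": {"rows": [0,0,0,0,-0.5,0,0,0,0,-1,0,0,0,0,-1,0,0,0,0,-1,0,0,0,0,-1,0,0,0,0,-1,0,0,0,0,-1], "grip_force": 30}}

```text
t: 2.72
tool_pos: [609.4, -259.8, 72.6]
orientation: [2.155, 2.285, 0.0]
wrist_force: [-1.2, 0.4, 5.9]
grip_width: 0.156
grip_force: 30.0
```

```bash
python3 - <<'E'
from h import *
y,s=yaw(); print(y,s["tool_pos"],s["t"],s["grip_width"]*88,s["grip_force"],s["wrist_force"])
im=snapshot("scene"); cv2.imwrite("pics/s1.png",cv2.resize(im[200:320,230:390,::-1],None,fx=4,fy=4,interpolation=cv2.INTER_CUBIC))
E
```

```text
3.338956548782252 [ 609.41853093 -259.83030688   72.63269862] 2.725 13.744135560849143 30.000809133052826 [-1.17310453  0.36555382  5.92283447]
```

View pics/s1.png

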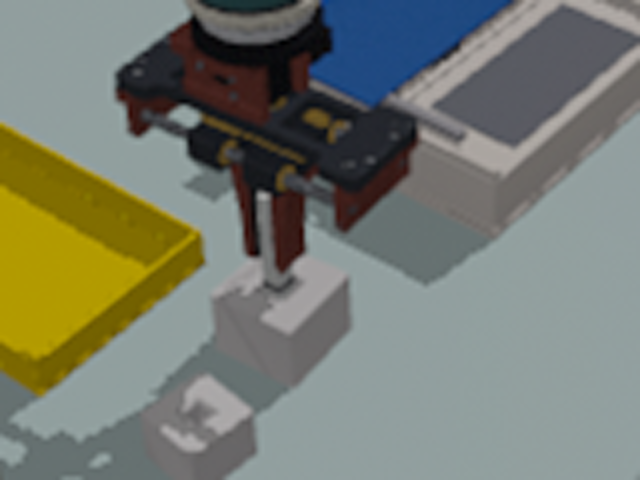

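Emit:
{"op": "move_arm", "data": {"rows": [0,0,0.08,0,-1,0,0,0.16,0,-1,0,0,0.16,0,-1,-0.08,0.12,0.16,0,-1,-0.15,0.2,0.16,-0.049,-1,-0.2213,0.2958,0.16,-0.049,-1,-0.2213,0.2958,0.16,-0.049,-1,-0.2213,0.2958,0.16,-0.049,-1,-0.2213,0.2958,0.16,-0.049,-1,-0.2213,0.2958,0.145,-0.049,-1,-0.2213,0.2958,0.13,-0.049,-1,-0.2213,0.2958,0.1233,-0.049,-1,-0.2213,0.2958,0.1233,-0.049,-1]}}

```text
t: 4.4
tool_pos: [476.0, -82.4, 145.3]
orientation: [-2.242, -2.199, 0.001]
wrist_force: [-0.8, 0.5, -0.7]
grip_width: 0.16
grip_force: 30.0
```

```bash
python3 - <<'E'
from h import *
y,s=yaw(); print(y,s["tool_pos"],s["t"],s["grip_width"]*88,s["grip_force"],s["wrist_force"])
im=snapshot("scene"); cv2.imwrite("pics/s2.png",cv2.resize(im[150:250,250:350,::-1],None,fx=6,fy=6,interpolation=cv2.INTER_CUBIC))
E
```

```text
-1.0955043592262614 [475.9525532  -82.36835053 145.34324932] 4.4 14.095564362797829 29.996558725833893 [-0.77936715  0.537486   -0.7390861 ]
```

View pics/s2.png

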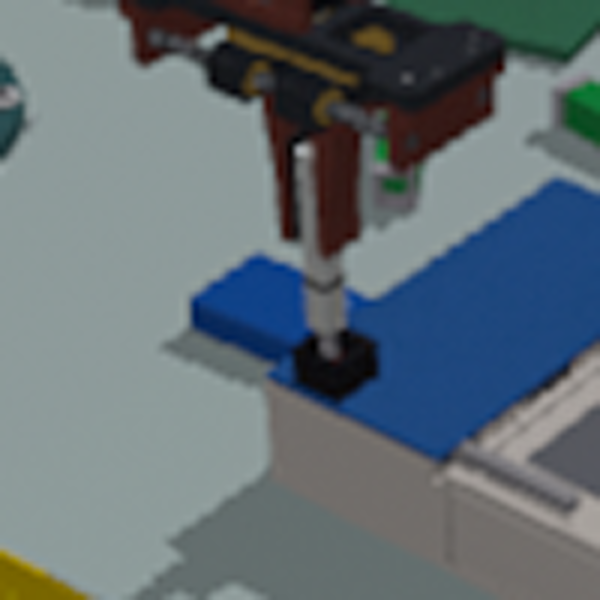

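Emit:
{"op": "move_arm", "data": {"rows": [0,0,-0.008,0,-1,0,0,-0.0167,0,-1,0,0,-0.0167,0,-1,0,0,-0.0167,0,-1]}}

```text
t: 4.95
tool_pos: [476.8, -82.5, 136.4]
orientation: [2.241, 2.2, 0.001]
wrist_force: [0.7, -0.0, 4.4]
grip_width: 0.161
grip_force: 30.0
```

Emit:
{"op": "move_arm", "data": {"rows": [0,0,-0.002,0,-1,0.012,0,-0.002,0,-1,0.025,0,-0.002,0,-1,0.04,-0.001,-0.002,0,-1,0.06,-0.001,-0.002,0,-1,0.08,-0.002,-0.002,0,-1,0.08,-0.002,-0.002,0,-1]}}

```text
t: 5.82
tool_pos: [526.0, -83.6, 135.5]
orientation: [2.241, 2.199, 0.002]
wrist_force: [1.7, 0.7, 7.1]
grip_width: 0.157
grip_force: 30.0
```

```bash
python3 - <<'E'
from h import *
y,s=yaw(); print(y,s["tool_pos"],s["t"],s["grip_width"]*88,s["grip_force"],s["wrist_force"])
im=snapshot("top"); 
for c in blobs(im,(100,120,40),(125,255,255),100): print(rect("top",c,66))
for c in blobs(im,(0,150,90),(10,255,255),.5,(320,370,150,210)): print("button",ray("top",c,68).mean(0))
E
```

```text
-1.0748591852154883 [525.97532639 -83.58640765 135.50502971] 5.825 13.836021514683354 29.999246299266815 [1.713775   0.71430373 7.11745291]
[552.5, 58.4, 140.0, 106.9, 88.2]
[534.5, -36.8, 71.6, 42.4, -1.8]
button [489.01955053 -33.97718041  68.        ]
```

Emit:
{"op": "move_arm", "data": {"rows": [0.02,0,0,0,-1,0.04,-0.001,0,0,-1,0.06,-0.001,0,0,-1,0.08,-0.002,0,0,-1,0.095,-0.002,0,0,-1,0.105,-0.002,0,0,-1,0.11,-0.002,0,0,-1,0.11,-0.002,0,0,-1]}}

```text
t: 6.88
tool_pos: [589.2, -84.6, 134.6]
orientation: [-2.241, -2.199, 0.002]
wrist_force: [-2.1, -0.4, 4.9]
grip_width: 0.159
grip_force: 30.0
```

```bash
python3 - <<'E'
from h import *
y,s=yaw(); print(y,s["tool_pos"],s["t"],s["grip_width"]*88,s["grip_force"],s["wrist_force"])
im=snapshot("top"); 
for c in blobs(im,(100,120,40),(125,255,255),100): print(rect("top",c,66))
E
```

```text
-1.0629390797297968 [589.2213379  -84.56002311 134.61110277] 6.875 14.024402049462367 30.000776052474976 [-2.06725101 -0.41983     4.93537097]
[613.4, 59.8, 133.9, 105.0, 88.1]
[606.2, -36.9, 95.0, 47.0, -1.9]
```

Emit:
{"op": "move_arm", "data": {"rows": [0.005,0,0,0,-1,0.01,0,0,0,-1,0.01,0,0,0,-1]}}

```text
t: 7.3
tool_pos: [592.4, -84.4, 134.5]
orientation: [-2.237, -2.197, 0.008]
wrist_force: [-8.2, 0.4, 10.2]
grip_width: 0.158
grip_force: 30.0
```

Emit:
{"op": "move_arm", "data": {"rows": [-0.007,0,0,0,-1,-0.007,0,0.03,0,-1,-0.007,0,0.07,0,-1,-0.007,0,0.07,0,-1,0.0213,-0.1,0.07,0.02,-1,0.0213,-0.2,0.07,0.049,-1,0.0213,-0.2918,0.07,0.049,-1,0.0213,-0.2918,0.05,0.049,-1,0.0213,-0.2918,0.01,0.049,-1,0.0213,-0.2918,0.01,0.049,-1,0.0213,-0.2918,0.01,0.049,-1]}}

```text
t: 8.68
tool_pos: [608.9, -258.7, 140.5]
orientation: [-2.154, -2.285, 0.0]
wrist_force: [0.9, 0.3, -0.3]
grip_width: 0.158
grip_force: 30.0
```

```bash
python3 - <<'E'
from h import *
y,s=yaw(); print(y,s["tool_pos"],s["t"],s["grip_width"]*88,s["grip_force"],s["wrist_force"])
im=snapshot("scene"); cv2.imwrite("pics/sr.png",im[:,:,::-1])
a=cv2.resize(im[225:290,270:330],(480,520),interpolation=cv2.INTER_CUBIC)
t=snapshot("top"); b=cv2.resize(t[140:190,290:340],(300,300))
o=np.zeros((520,790,3),np.uint8); o[:,:480]=a; o[:300,485:785]=b
cv2.imwrite("pics/s3.png",o[:,:,::-1]); cv2.imwrite("pics/tr.png",t[:,:,::-1])
for z in (67,48,70): print(z,proj("scene",[609,-259.8,z]))
E
```

```text
3.3815357530805668 [ 608.86899597 -258.69974256  140.4849297 ] 8.675 13.866524919320241 29.99900847673416 [ 0.94311335  0.25631516 -0.31864296]
67 [[298.21252114 264.10830185]]
48 [[298.66190491 269.75970842]]
70 [[298.14074437 263.20564416]]
```

View pics/s3.png

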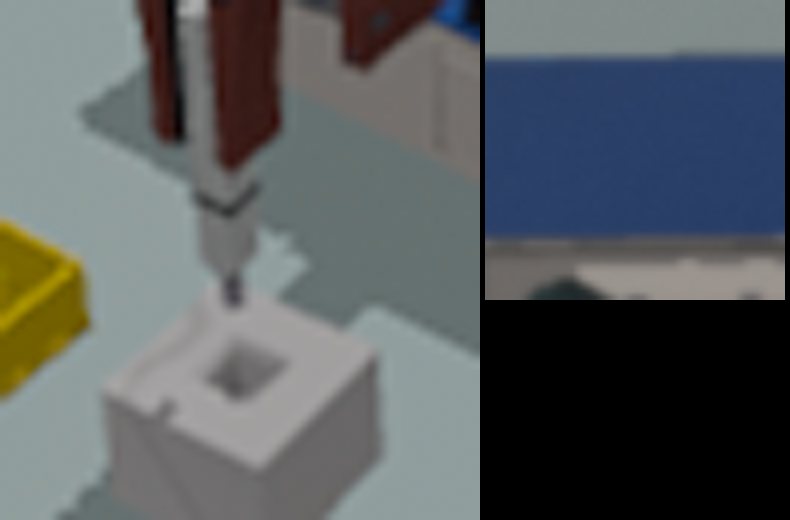

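Emit:
{"op": "move_arm", "data": {"rows": [0,0,-0.03,0,-1,0,0,-0.055,0,-1,0,0,-0.068,0,-1,0,0,-0.075,0,-1,0,0,-0.083,0,-1,0,0,-0.083,0,-1]}}

```text
t: 9.52
tool_pos: [608.9, -259.7, 90.6]
orientation: [-2.156, -2.285, 0.0]
wrist_force: [0.1, 0.6, -0.8]
grip_width: 0.16
grip_force: 30.0
```

Emit:
{"op": "move_arm", "data": {"rows": [0,0,-0.015,0,-1,0,0,-0.031,0,-1,0,0,-0.031,0,-1,0,0,-0.031,0,-0.4,0,0,-0.031,0,0.1,0,0,-0.031,0,0.3,0,0,0.04,0,0.3,0,0,0.14,0,0.1,0,0,0.2,0,0.1,-0.15,-0.06,0.25,-0.049,0.1,-0.3,-0.1,0.25,-0.049,0.1,-0.3,-0.1,0.25,-0.049,0.1,-0.3,-0.1,0.25,-0.049,0.1,-0.3,-0.1,0.25,-0.049,0.1]}}

```text
t: 11.28
tool_pos: [429.4, -320.0, 241.3]
orientation: [2.243, 2.198, 0.001]
wrist_force: [-0.2, 0.3, -0.2]
grip_width: 0.552
grip_force: 0.0
```

```bash
python3 - <<'E'
from h import *
y,s=yaw(); print(y,s["tool_pos"],s["t"],s["grip_width"]*88)
T=snapshot("top"); C=snapshot("scene")
cv2.imwrite("pics/t4r.png",T[:,:,::-1]);cv2.imwrite("pics/s4r.png",C[:,:,::-1])
for c in blobs(T,(100,120,40),(125,255,255),100): print("cover",rect("top",c,66))
for c in blobs(T,(8,150,120),(18,255,255),3,(270,370,160,230)): print("orange",c.mean(0),rect("top",c,57))
for c in blobs(T,(0,180,80),(6,255,255),5): print("red",c.mean(0),rect("top",c,48))
a=cv2.resize(T[150:220,275:365],(540,420),interpolation=cv2.INTER_CUBIC)
b=cv2.resize(C[225:290,270:330],(240,260),interpolation=cv2.INTER_CUBIC)
o=np.zeros((420,790,3),np.uint8); o[:,:540]=a; o[:260,545:785]=b
cv2.imwrite("pics/c4.png",o[:,:,::-1])
E
```

```text
-1.1493835941957717 [ 429.3628452  -320.01011165  241.28654798] 11.275 48.59342495575837
cover [610.7, 13.6, 225.9, 104.2, 88.6]
cover [362.8, 1.8, 84.2, 54.8, 2.0]
orange [308.81866197 194.30457746] [504.0, 50.4, 29.6, 8.9, -1.5]
red [328.09969636 194.66852227] [502.1, -17.5, 77.9, 18.0, 89.0]
red [206.85586124 208.83552632] [464.3, 416.6, 77.5, 16.7, -4.4]
```

View pics/c4.png

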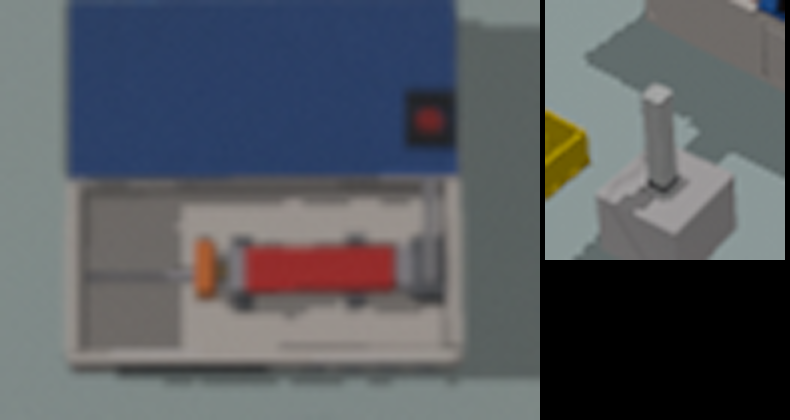

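Emit:
{"op": "move_arm", "data": {"rows": [0.1247,0.6172,0,0,0.1,0.1247,0.6172,0,0,0.1,0.1247,0.6172,0,0,0.1,0.1247,0.6172,0,0,0.1,0.1247,0.6172,0,0,0.1,0.1247,0.6172,0,0,0.1,0.1247,0.6172,0,0,0.1,0.1247,0.6172,-0.1,0,0.1,0.1247,0.6172,-0.2,0,0.1,0.1247,0.6172,-0.28,0,0.1,0.1247,0.6172,-0.28,0,0.1,0.1247,0.6172,-0.32,0,0.1,0.1247,0.6172,-0.355,0,0.1,0.1247,0.6172,-0.355,0,0.1]}}

```text
t: 13.12
tool_pos: [504.6, 50.4, 28.7]
orientation: [2.242, 2.201, -0.0]
wrist_force: [-0.4, 0.6, 0.1]
grip_width: 0.551
grip_force: 0.0
```

Emit:
{"op": "move_arm", "data": {"rows": [0,0,0,0,-0.3,0,0,0,0,-1,0,0,0,0,-1,0,0,0,0,-1,0,0,0,0,-1], "grip_force": 20}}

```text
t: 13.75
tool_pos: [507.3, 50.4, 29.6]
orientation: [2.239, 2.197, 0.007]
wrist_force: [4.9, -0.5, 3.4]
grip_width: 0.36
grip_force: 20.0
```

Emit:
{"op": "move_arm", "data": {"rows": [0.004,0.01,0,0,-1,0.004,0.02,0,0,-1,0.005,0.03,0,0,-1,0.005,0.04,0,0,-1,0.005,0.043,0,0,-1,0.005,0.043,0,0,-1]}}

```text
t: 14.5
tool_pos: [508.0, 73.9, 29.6]
orientation: [2.237, 2.2, -0.002]
wrist_force: [0.4, -14.0, 9.5]
grip_width: 0.362
grip_force: 20.0
```

Emit:
{"op": "move_arm", "data": {"rows": [0,-0.004,0,0,-0.3,0,-0.004,0,0,0.1,0,-0.004,0,0,0.1,0,-0.004,0.06,0,0.1,-0.001,-0.04,0.12,0,0.1,-0.001,-0.1565,0.12,0,0.1,-0.001,-0.1565,0.12,0,0.1,-0.001,-0.1565,0.08,0,0.1,-0.001,-0.1565,0.02,0,0.1,-0.001,-0.1565,-0.018,0,0.1,-0.001,-0.1565,-0.018,0,0.1,-0.001,-0.1565,-0.018,0,-0.3,-0.001,-0.1565,-0.018,0,-1,-0.001,-0.1565,-0.018,0,-1,-0.001,-0.1565,-0.018,0,-1,-0.001,-0.1565,-0.018,0,-1], "grip_force": 20}}

```text
t: 16.5
tool_pos: [506.9, -17.5, 18.1]
orientation: [2.242, 2.2, 0.002]
wrist_force: [-0.2, 1.3, 6.0]
grip_width: 0.293
grip_force: 20.0
```

```bash
python3 - <<'E'
from h import *
y,s=yaw(); print(y,s["tool_pos"],s["t"],s["grip_width"]*88,s["grip_force"],s["wrist_force"])
T=snapshot("top")
for c in blobs(T,(8,150,120),(18,255,255),3,(270,370,160,230)): print("orange",c.mean(0),rect("top",c,57))
E
```

```text
-1.0825511817732965 [506.91547707 -17.50813006  18.09029023] 16.5 25.746452056716237 19.999872744083405 [-0.24235681  1.3422375   6.0494192 ]
```

Emit:
{"op": "move_arm", "data": {"rows": [0,0.012,0,0,-1,0,0.025,0,0,-1,0,0.025,0,0,-1,0,0.025,0.05,0,-1,0,0.025,0.14,0,-1,0,0.025,0.233,0,-1,0,0.025,0.233,0,-1,-0.03,-0.1,0.233,0,-1,-0.06,-0.2,0.233,0,-1,-0.0937,-0.3,0.233,0,-1,-0.0937,-0.4,0.233,0,-1,-0.0937,-0.4917,0.2,0,-1,-0.0937,-0.4917,0.12,0,-1,-0.0937,-0.4917,0.05,0,-1,-0.0937,-0.4917,0.01,0,-1,-0.0937,-0.4917,-0.0137,0,-1,-0.0937,-0.4917,-0.0137,0,-1]}}

```text
t: 18.68
tool_pos: [449.1, -311.6, 7.6]
orientation: [-2.24, -2.198, 0.0]
wrist_force: [-0.2, -0.2, -0.6]
grip_width: 0.299
grip_force: 20.0
```

```bash
python3 - <<'E'
from h import *
y,s=yaw(); print(y,s["tool_pos"],s["t"],s["grip_width"]*88,s["grip_force"],s["wrist_force"])
T=snapshot("top")
for c in blobs(T,(8,150,120),(18,255,255),3,(270,370,160,230)): print("orange",c.mean(0),rect("top",c,57))
for c in blobs(T,(0,180,80),(6,255,255),5): print("red",c.mean(0),rect("top",c,26))
for c in blobs(T,(50,130,40),(75,255,255),8): print("green",c.mean(0),rect("top",c,26))
cv2.imwrite("pics/t5.png",cv2.resize(T[140:280,190:460,::-1],(800,415),interpolation=cv2.INTER_CUBIC))
E
```

```text
-1.073295713884118 [ 449.06251148 -311.6241785     7.62918195] 18.675 26.322427394820764 19.99869704246521 [-0.21771868 -0.23249733 -0.6029402 ]
orange [302.44318182 194.30357143] [504.7, 72.8, 29.7, 11.5, -4.0]
red [206.78956835 207.8147482 ] [467.0, 422.1, 77.7, 16.6, -4.1]
green [274.6825  252.58375] [302.4, 178.8, 81.9, 20.0, -56.3]
green [249.86939462 224.83127803] [403.6, 266.9, 80.8, 19.5, -11.1]
```

View pics/t5.png

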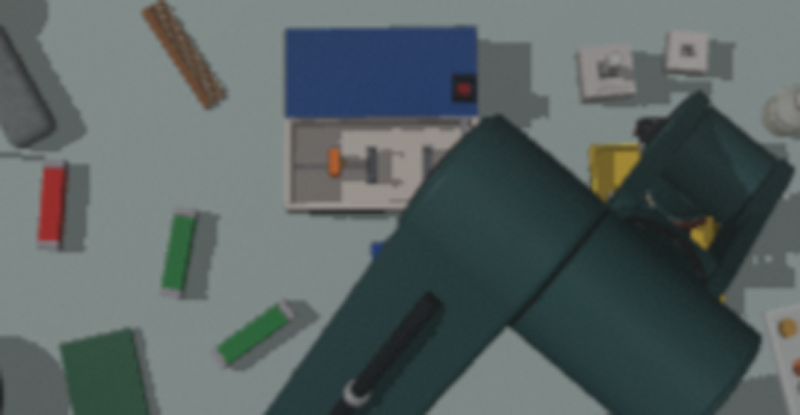

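Emit:
{"op": "move_arm", "data": {"rows": [0,0,0,0,-0.2,0,0,0,0,0.1,0,0,0,0,0.1,0,0,0.08,0,0.1,0,0,0.18,0,0.1,0,0,0.25,0,0.1,0,0.55,0.25,0.5,0.2,0,0.55,0.25,0.5,0.2,0,0.55,0.25,0.5,0.2,0,0.55,0.25,0.5,0.2,0,0.55,0.25,0.5,0.2,0,0.55,0.25,0.5,0.2]}}

```text
t: 20.23
tool_pos: [449.2, 20.7, 159.3]
orientation: [-1.224, -2.893, -0.001]
wrist_force: [1.0, 0.3, 0.0]
grip_width: 0.597
grip_force: 0.0
```

```bash
python3 - <<'E'
from h import *
y,s=yaw(); print(y,s["tool_pos"],s["t"])
T=snapshot("top")
for c in blobs(T,(0,180,80),(6,255,255),5): print("red",c.mean(0),rect("top",c,26))
E
```

```text
44.154240545939686 [449.19849718  20.65840452 159.33729126] 20.225
red [410.59189498 207.28710046] [448.4, -313.1, 80.9, 21.3, 89.8]
red [206.90393519 208.71412037] [466.8, 421.7, 79.5, 17.9, -4.4]
```

Emit:
{"op": "move_arm", "data": {"rows": [0.03,0.6725,0,0.467,0.3,0.03,0.6725,0,0.467,0.3,0.03,0.6725,0,0.467,0.3,0.03,0.6725,0,0.467,0.3,0.03,0.6725,0,0.467,0.3,0.03,0.6725,0,0.467,0.3,0.03,0.6725,0,0.467,0.3,0.03,0.6725,-0.05,0.467,0.3,0.03,0.6725,-0.13,0.467,0.3,0.03,0.6725,-0.22,0.467,0.3,0.03,0.6725,-0.254,0.467,0.3,0.03,0.6725,-0.254,0.467,0,0.03,0.6725,-0.254,0.467,-1,0.03,0.6725,-0.254,0.467,-1,0.03,0.6725,-0.254,0.467,-1,0.03,0.6725,-0.254,0.467,-1], "grip_force": 20}}

```text
t: 22.28
tool_pos: [469.2, 421.8, 8.2]
orientation: [0.111, 3.137, 0.003]
wrist_force: [0.3, 0.1, 6.9]
grip_width: 0.294
grip_force: 20.0
```

Emit:
{"op": "move_arm", "data": {"rows": [0,0,0.08,0,-1,0,0,0.18,0,-1,0,0,0.267,0,-1,-0.01,-0.15,0.267,-0.2,-1,-0.02,-0.3,0.267,-0.4,-1,-0.03,-0.45,0.267,-0.6,-1,-0.03,-0.6,0.267,-0.967,-1,-0.03,-0.6,0.267,-0.967,-1,-0.03,-0.6,0.267,-0.967,-1,-0.03,-0.6,0.267,-0.967,-1,-0.03,-0.6,0.267,-0.967,-1,-0.03,-0.6,0.267,-0.967,-1]}}

```text
t: 23.78
tool_pos: [449.7, 60.8, 166.9]
orientation: [-2.242, -2.201, 0.0]
wrist_force: [-0.3, 0.3, -1.0]
grip_width: 0.29
grip_force: 20.0
```

Emit:
{"op": "move_arm", "data": {"rows": [-0.1083,-0.6225,0,0,-1,-0.1083,-0.6225,0,0,-1,-0.1083,-0.6225,0,0,-1,-0.1083,-0.6225,0,0,-1,-0.1083,-0.6225,0,0,-1,-0.1083,-0.6225,0,0,-1,-0.1083,-0.6225,0,0,-1,-0.1083,-0.6225,-0.08,0,-1,-0.1083,-0.6225,-0.16,0,-1,-0.1083,-0.6225,-0.23,0,-1,-0.1083,-0.6225,-0.2513,0,-1,-0.1083,-0.6225,-0.2513,0,-1,-0.1083,-0.6225,-0.2513,0,-0.2,-0.1083,-0.6225,-0.2513,0,0.1,-0.1083,-0.6225,-0.2513,0,0.1,-0.1083,-0.6225,-0.15,0,0.1,-0.1083,-0.6225,0,0,0.1,-0.1083,-0.6225,0,0,0.1]}}

```text
t: 26.02
tool_pos: [386.3, -313.9, 170.7]
orientation: [2.238, 2.196, -0.0]
wrist_force: [-0.6, -0.5, -1.1]
grip_width: 0.548
grip_force: 0.0
```

```bash
python3 - <<'E'
from h import *
y,s=yaw(); print(y,s["tool_pos"],s["t"],s["grip_width"])
T=snapshot("top")
for c in blobs(T,(0,180,80),(6,255,255),3): print("red",c.mean(0),rect("top",c,30))
for c in blobs(T,(50,130,40),(75,255,255),8): print("green",c.mean(0),rect("top",c,26))
for c in blobs(T,(8,150,120),(18,255,255),3,(270,370,160,230)): print("orange",c.mean(0),rect("top",c,57))
E
```

```text
-1.0751266542765423 [ 386.31298482 -313.94714139  170.67648668] 26.025 0.5481150007388023
red [405.94741379 207.64224138] [447.1, -296.1, 47.6, 23.3, -89.7]
red [413.19078947 227.59868421] [374.9, -317.9, 15.3, 8.1, -47.3]
green [274.71602564 252.47115385] [302.4, 178.8, 82.0, 20.1, -55.8]
green [249.86513158 224.82675439] [403.8, 266.7, 80.6, 19.5, -10.8]
orange [302.44642857 194.30681818] [504.7, 73.1, 29.6, 11.6, -1.8]
```

Emit:
{"op": "move_arm", "data": {"rows": [0.08,0.2,0,0.1,0.3,0.1,0.45,0,0.891,0.3,0.1,0.45,0,0.891,0.3,0.1,0.7,0,0.891,0.3,0.1,0.7,0,0.891,0.3,0.1,0.7,0,0.891,0.3,0.033,0.965,0,0.891,0.3,0.033,0.965,0,0.891,0.3,0.033,0.965,0,0.891,0.3,0.033,0.965,0,0.891,0.3,0.033,0.965,-0.1,0.891,0.3,0.033,0.965,-0.2,0.891,0.3,0.033,0.965,-0.264,0.891,0.3,0.033,0.965,-0.264,0.891,0.1,0.033,0.965,-0.264,0.891,-0.3,0.033,0.965,-0.264,0.891,-1,0.033,0.965,-0.264,0.891,-1,0.033,0.965,-0.264,0.891,-1,0.033,0.965,-0.264,0.891,-1], "grip_force": 25}}

```text
t: 28.45
tool_pos: [406.3, 267.2, 10.0]
orientation: [0.298, 3.124, 0.003]
wrist_force: [-0.4, 0.3, 7.7]
grip_width: 0.299
grip_force: 25.0
```

```bash
python3 - <<'E'
from h import *
y,s=yaw(); print(y,s["tool_pos"],s["t"],s["grip_width"]*88,s["grip_force"],s["wrist_force"])
T=snapshot("top")
for c in blobs(T,(0,180,80),(6,255,255),3): print("red",c.mean(0),rect("top",c,30))
for c in blobs(T,(50,130,40),(75,255,255),3): print("green",c.mean(0),rect("top",c,26))
E
```

```text
79.11255553975614 [406.28945582 267.16734811   9.99873299] 28.45 26.346005978810044 25.00392973423004 [-0.40923176  0.26287276  7.72836005]
red [411.87612613 225.71171171] [382.4, -312.8, 80.8, 22.3, 88.2]
red [410.65909091 207.56590909] [447.3, -312.5, 80.6, 22.5, 89.2]
green [274.89893617 252.5       ] [302.3, 178.7, 82.4, 20.8, -56.4]
```

Emit:
{"op": "move_arm", "data": {"rows": [0,0,0.08,0,-1,0,0,0.18,0,-1,0,0,0.25,0,-1,0.17,-0.1,0.25,-0.2,-1,0.17,-0.2,0.25,-0.891,-1,0.1695,-0.3,0.25,-0.891,-1,0.1695,-0.4517,0.25,-0.891,-1,0.1695,-0.4517,0.25,-0.891,-1,0.1695,-0.4517,0.25,-0.891,-1,0.1695,-0.4517,0.25,-0.891,-1,0.1695,-0.4517,0.25,-0.891,-1,0.1695,-0.4517,0.18,-0.891,-1,0.1695,-0.4517,0.1,-0.891,-1,0.1695,-0.4517,0.1,-0.891,-1,0.1695,-0.4517,0.1,-0.891,-1]}}

```text
t: 30.38
tool_pos: [507.3, -4.7, 69.7]
orientation: [2.242, 2.2, 0.001]
wrist_force: [-0.5, -0.7, -0.4]
grip_width: 0.293
grip_force: 25.0
```

```bash
python3 - <<'E'
from h import *
y,s=yaw(); print(y,s["tool_pos"],s["t"],s["grip_width"]*88,s["wrist_force"])
T=snapshot("top"); C=snapshot("scene")
for c in blobs(T,(50,130,40),(75,255,255),1,(270,370,160,230)): print("green",c.mean(0),rect("top",c,s["tool_pos"][2]+16))
a=cv2.resize(T[150:225,275:365],(480,400),interpolation=cv2.INTER_CUBIC)
b=cv2.resize(C[150:250,275:355],(310,388),interpolation=cv2.INTER_CUBIC)
o=np.zeros((400,795,3),np.uint8); o[:,:480]=a; o[:388,485:795]=b
cv2.imwrite("pics/c6.png",o[:,:,::-1])
E
```

```text
-1.0752348177703366 [507.28043742  -4.6815054   69.70061567] 30.375 25.794107790944572 [-0.53287466 -0.70691064 -0.41316306]
```

View pics/c6.png

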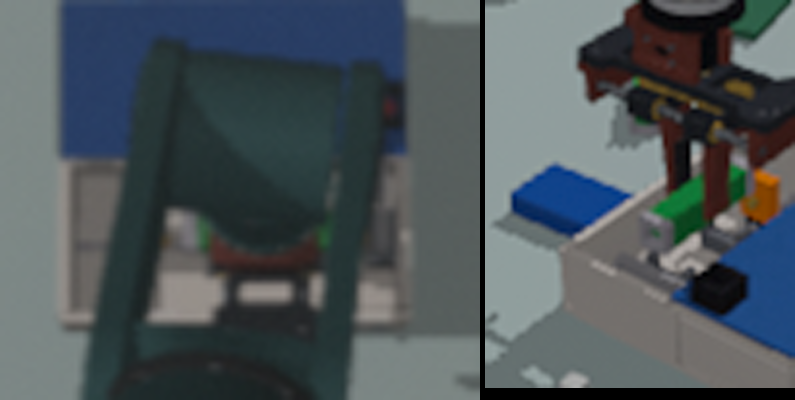

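Emit:
{"op": "move_arm", "data": {"rows": [-0.001,0,-0.02,0,-1,-0.001,0,-0.035,0,-1,-0.001,0,-0.05,0,-1,-0.001,0,-0.05,0,-1]}}

```text
t: 30.98
tool_pos: [505.1, -4.5, 37.4]
orientation: [-2.241, -2.199, 0.002]
wrist_force: [0.1, 0.4, -1.2]
grip_width: 0.293
grip_force: 25.0
```

Emit:
{"op": "move_arm", "data": {"rows": [0.002,0,-0.003,0,-1,0.002,0,-0.006,0,-1,0.002,0,-0.008,0,-1,0.002,0,-0.008,0,-1]}}

```text
t: 31.48
tool_pos: [507.2, -4.6, 33.6]
orientation: [-2.242, -2.2, 0.0]
wrist_force: [0.8, 0.3, -1.2]
grip_width: 0.295
grip_force: 25.0
```

Emit:
{"op": "move_arm", "data": {"rows": [0,0,-0.003,0,-1,0,0,-0.005,0,-1,0,0,-0.005,0,-1]}}

```text
t: 31.85
tool_pos: [507.3, -4.6, 32.0]
orientation: [2.242, 2.2, 0.001]
wrist_force: [-4.1, 0.0, 16.9]
grip_width: 0.294
grip_force: 25.0
```

Emit:
{"op": "move_arm", "data": {"rows": [0,0,0.001,0,-0.3,0,0,0.001,0,0.1,0,0,0.001,0,0.1,0,0,0.05,0,0.1,0,0,0.13,0,0.1,0.0025,0.08,0.15,0,-0.3,0.0025,0.1758,0.15,0,-1,0.0025,0.1758,0.15,0,-1,0.0025,0.1758,0.15,0,-1,0.0025,0.1758,0.1,0,-1,0.0025,0.1758,0.04,0,-1,0.0025,0.1758,0.009,0,-1,0.0025,0.1758,0.009,0,-1]}}

```text
t: 33.48
tool_pos: [507.2, 99.2, 34.4]
orientation: [-2.243, -2.197, 0.005]
wrist_force: [0.1, 0.8, 0.6]
grip_width: 0.006
grip_force: 0.0
```

```bash
python3 - <<'E'
from h import *
y,s=yaw(); print(y,s["tool_pos"],s["t"],s["grip_width"]*88,s["wrist_force"])
T=snapshot("top")
for c in blobs(T,(50,130,40),(75,255,255),1,(270,370,160,230)): print("green",c.mean(0),rect("top",c,48))
for c in blobs(T,(8,150,120),(18,255,255),1,(270,370,160,230)): print("orange",c.mean(0),rect("top",c,57))
E
```

```text
-1.18481344329067 [507.23177192  99.23800184  34.43071632] 33.475 0.5399886639690747 [0.14691829 0.75879224 0.59627773]
green [323.18969298 194.38048246] [502.6, 0.8, 69.7, 17.1, 88.2]
green [330.54722222 192.78611111] [507.6, -26.6, 15.2, 5.4, 88.2]
```

Emit:
{"op": "move_arm", "data": {"rows": [0,-0.015,0,0,-1,0,-0.03,0,0,-1,0,-0.04,0,0,-1,0,-0.048,0,0,-1,0,-0.056,0,0,-1,-0.001,-0.063,0,0,-1,-0.001,-0.063,0,0,-1]}}

```text
t: 34.4
tool_pos: [508.2, 62.6, 36.0]
orientation: [2.242, 2.2, -0.0]
wrist_force: [1.0, -0.2, -0.2]
grip_width: 0.004
grip_force: 0.0
```

Emit:
{"op": "move_arm", "data": {"rows": [0,-0.004,0,0,-1,0,-0.008,0,0,-1,0,-0.008,0,0,-1]}}

```text
t: 34.78
tool_pos: [508.1, 61.4, 36.0]
orientation: [-2.242, -2.195, -0.006]
wrist_force: [0.4, 18.4, 1.9]
grip_width: 0.001
grip_force: 9.2
```

```bash
python3 - <<'E'
from h import *
y,s=yaw(); print(s["tool_pos"],s["t"],s["wrist_force"])
T=snapshot("top")
for c in blobs(T,(50,130,40),(75,255,255),1,(270,370,160,230)): print("green",c.mean(0),rect("top",c,48))
for c in blobs(T,(8,150,120),(18,255,255),1,(270,370,160,230)): print("orange",c.mean(0),rect("top",c,57))
E
```

```text
[508.05966536  61.42007057  35.96744883] 34.775 [ 0.4215595  18.44353456  1.88471202]
green [327.27463504 194.125     ] [502.6, -13.5, 33.9, 16.2, 88.2]
green [334.50531915 194.84042553] [500.6, -43.4, 26.5, 14.8, 81.8]
green [338.21759259 193.06944444] [506.1, -54.8, 9.0, 5.5, 31.6]
green [335.09166667 192.60833333] [508.0, -43.4, 5.6, 3.6, 24.5]
```

Emit:
{"op": "move_arm", "data": {"rows": [0,0.008,0,0,-1,0,0.014,0,0,-1,0,0.014,0.06,0,-1,0,0.014,0.15,0,-1,0,0.014,0.25,0,-1,-0.147,-0.63,0.35,0,-1,-0.147,-0.63,0.35,0,-1,-0.147,-0.63,0.35,0,-1,-0.147,-0.63,0.35,0,-1,-0.147,-0.63,0.35,0,-1,-0.147,-0.63,0.35,0,-1,-0.147,-0.63,0.35,0,-1,-0.147,-0.63,0.35,0,-1]}}

```text
t: 36.45
tool_pos: [419.0, -321.7, 245.9]
orientation: [2.246, 2.197, -0.001]
wrist_force: [-0.0, -0.6, -0.5]
grip_width: 0.003
grip_force: 0.0
```

```bash
python3 - <<'E'
from h import *
y,s=yaw(); print(s["tool_pos"],s["t"],s["wrist_force"])
T=snapshot("top");C=snapshot("scene")
for c in blobs(T,(50,130,40),(75,255,255),1,(270,370,160,230)): print("green",c.mean(0),rect("top",c,48))
for c in blobs(T,(8,150,120),(18,255,255),1,(270,370,160,230)): print("orange",c.mean(0),rect("top",c,57))
a=cv2.resize(T[150:225,275:365],(480,400),interpolation=cv2.INTER_CUBIC)
b=cv2.resize(C[150:230,270:350],(310,310),interpolation=cv2.INTER_CUBIC)
o=np.zeros((400,795,3),np.uint8); o[:,:480]=a; o[:310,485:795]=b
cv2.imwrite("pics/c7.png",o[:,:,::-1])
E
```

```text
[ 419.04717049 -321.72640692  245.90758973] 36.45 [-0.02995916 -0.63696272 -0.47378684]
green [328.08608491 194.22051887] [503.4, -17.5, 79.5, 19.8, 88.2]
orange [311.02083333 194.13194444] [504.2, 42.8, 28.7, 8.0, -1.6]
```

View pics/c7.png

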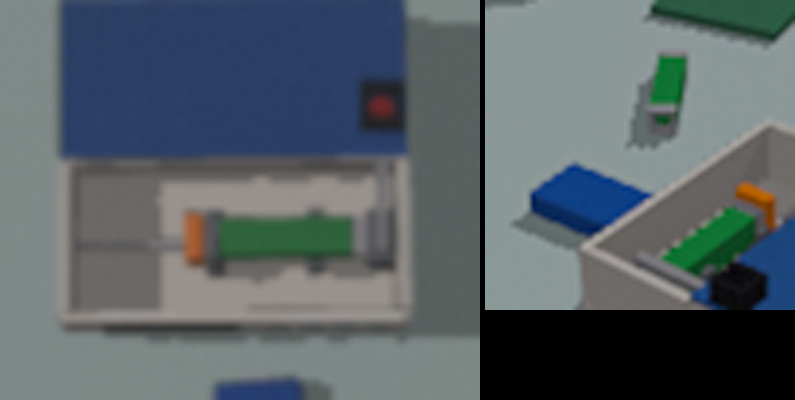

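Emit:
{"op": "move_arm", "data": {"rows": [0.3537,0.391,0,0,-1,0.3537,0.391,0,0,-1,0.3537,0.391,0,0,-1,0.3537,0.391,0,0,-1,0.3537,0.391,0,0,-1,0.3537,0.391,0,0,-1,0.3537,0.391,0,0,-1,0.3537,0.391,-0.1,0,-1,0.3537,0.391,-0.2,0,-1,0.3537,0.391,-0.27,0,-1,0.3537,0.391,-0.287,0,-1,0.3537,0.391,-0.287,0,-1,0.3537,0.391,-0.287,0,-1]}}

```text
t: 38.17
tool_pos: [633.5, -85.8, 76.0]
orientation: [2.24, 2.198, 0.003]
wrist_force: [-0.1, -0.0, 0.4]
grip_width: 0.005
grip_force: 0.0
```

Emit:
{"op": "move_arm", "data": {"rows": [-0.02,0,0,0,-1,-0.04,0,0,0,-1,-0.06,0.001,0,0,-1,-0.08,0.001,0,0,-1,-0.1,0.002,0,0,-1,-0.12,0.002,0,0,-1,-0.14,0.003,0,0,-1,-0.16,0.003,0,0,-1,-0.18,0.003,0,0,-1,-0.18,0.003,0,0,-1]}}

```text
t: 39.42
tool_pos: [521.1, -82.7, 73.1]
orientation: [-2.24, -2.198, 0.004]
wrist_force: [0.9, -0.5, -0.1]
grip_width: 0.008
grip_force: 0.0
```

Emit:
{"op": "move_arm", "data": {"rows": [-0.008,0,0,0,-1,-0.015,0,0,0,-1,-0.02,0,0,0,-1,-0.024,0,0,0,-1,-0.024,0,0,0,-1]}}

```text
t: 40.05
tool_pos: [509.2, -83.3, 73.7]
orientation: [-2.242, -2.2, 0.001]
wrist_force: [1.6, 1.6, -1.8]
grip_width: 0.009
grip_force: 1.3
```

```bash
python3 - <<'E'
from h import *
y,s=yaw(); print(s["tool_pos"],s["t"],s["wrist_force"])
T=snapshot("top")
for c in blobs(T,(100,120,40),(125,255,255),50,(270,370,140,230)): print("cover",rect("top",c,66), rect("top",c,66)[0])
E
```

```text
[509.21201688 -83.25071257  73.70220838] 40.05 [ 1.55067415  1.64642049 -1.7585388 ]
cover [508.4, 59.1, 139.5, 104.1, 88.7] 508.4
cover [494.3, -40.5, 80.4, 46.4, -14.1] 494.3
```

Emit:
{"op": "move_arm", "data": {"rows": [-0.006,0,0,0,-1,-0.012,0,0,0,-1,-0.016,0,0,0,-1,-0.016,0,0,0,-1]}}

```text
t: 40.6
tool_pos: [503.7, -83.7, 74.3]
orientation: [2.239, 2.196, 0.007]
wrist_force: [12.0, 3.0, -6.8]
grip_width: 0.007
grip_force: 5.5
```

```bash
python3 - <<'E'
from h import *
y,s=yaw(); print(s["tool_pos"],s["t"],s["wrist_force"])
T=snapshot("top")
for c in blobs(T,(100,120,40),(125,255,255),50,(270,370,140,230)): print("cover",rect("top",c,66))
E
```

```text
[503.67732044 -83.73262733  74.34494023] 40.6 [12.04495852  2.96451482 -6.78662704]
cover [501.3, 58.4, 141.2, 107.3, 88.7]
cover [482.2, -42.2, 80.9, 45.7, -19.9]
```

Emit:
{"op": "move_arm", "data": {"rows": [-0.004,0,0,0,-1,-0.004,0,0,0,-1,0.02,0,0,0,-1,0.02,0,0.05,0,-1,0.02,0,0.15,0,-1,0.02,0,0.25,0,-1,-0.12,-0.4,0.3,0,-1,-0.12,-0.4,0.3,0,-1,-0.12,-0.4,0.3,0,-1,-0.12,-0.4,0.3,0,-1,-0.12,-0.4,0.3,0,-1,-0.12,-0.4,0.3,0,-1]}}

```text
t: 42.15
tool_pos: [427.0, -322.7, 253.2]
orientation: [-2.242, -2.197, 0.0]
wrist_force: [0.1, -0.2, -0.2]
grip_width: 0.006
grip_force: 0.0
```

```bash
python3 - <<'E'
from h import *
y,s=yaw(); print(s["tool_pos"],s["t"],s["wrist_force"])
T=snapshot("top");C=snapshot("scene")
for c in blobs(T,(100,120,40),(125,255,255),50,(270,370,140,230)): print("cover",rect("top",c,66))
for c in blobs(T,(0,150,90),(10,255,255),.5,(335,358,190,210)): print("button",c.mean(0),cv2.contourArea(c.astype(np.float32)))
i0=cv2.imread("pics/top0raw.png")[:,:,::-1].copy()
for c in blobs(i0,(0,150,90),(10,255,255),.5,(335,358,190,210)): print("button0",c.mean(0),cv2.contourArea(c.astype(np.float32)))
for c in blobs(T,(0,180,80),(6,255,255),3): print("red",c.mean(0),rect("top",c,30))
cv2.imwrite("pics/t8.png",cv2.resize(T[140:280,190:460,::-1],(800,415),interpolation=cv2.INTER_CUBIC))
f=lambda I:cv2.resize(np.ascontiguousarray(I[190:230,285:330,::-1]),(390,346),interpolation=cv2.INTER_CUBIC)
s0=cv2.imread("pics/scene0raw.png")[:,:,::-1]
a=np.hstack([f(s0),f(C)]); b=cv2.resize(np.ascontiguousarray(C[225:300,200:330,::-1]),(416,240))
o=np.zeros((590,780,3),np.uint8); o[:346]=a; o[348:588,:416]=b
b=cv2.resize(np.ascontiguousarray(T[150:250,330:440,::-1]),(264,240)); o[348:588,420:684]=b
cv2.imwrite("pics/c8.png",o)
E
```

```text
[ 426.95824006 -322.74441702  253.19769844] 42.15 [ 0.07103344 -0.172712   -0.21357256]
cover [501.1, 15.9, 226.3, 106.6, 88.9]
cover [391.6, 2.5, 55.3, 28.9, 88.2]
button [346.38392857 200.33928571] 3.4375
button0 [346.5        200.33035714] 3.3125
red [414.09427374 226.08170391] [382.0, -317.8, 67.1, 22.9, 89.3]
red [403.54013761 207.16169725] [447.7, -289.8, 36.2, 22.5, 88.2]
```

View pics/c8.png

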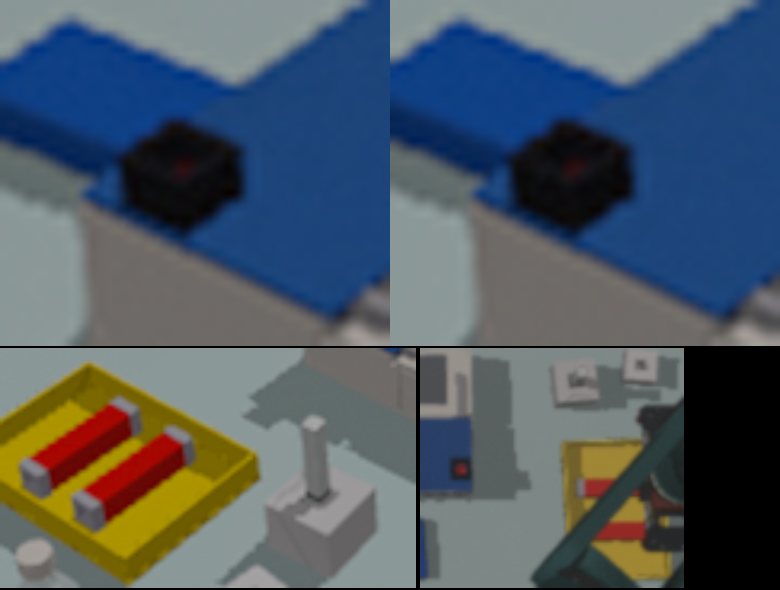

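```bash
python3 -c "
from cell import *
print(finish_job())"
```

```text
the job is handed in; nothing more can be done
None
```

I changed the battery and handed the job in at about 42 s; the hand-in returned no verdict. The last pictures show the cover shut, the button back up, both red sticks in the yellow bin and the pen upright in its stand. The green stick measured clamped between the pins before I shut the cover, and only two red sticks were visible at the start.

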